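# Prop the stationery box open on its stay

## Robot

A 6-joint arm with a two-finger parallel gripper is mounted at the origin on the work surface. World frame = base frame: x ahead of the robot, y to its left, z up, the work surface at z = 0. Lengths are in mm, angles in rad, forces in N, time in s.
With the tool pointing down it reaches from about 350 to 975 mm from the base axis. Payload 7.1 kg.
Tool frame: the origin (TCP) lies on the front face of the gripper's body, between the roots of the fingers; the fingertips stand 80 mm ahead of it and the grasp point (between the pads) lies 61 mm ahead of it (env.tips_ahead is the distance from the TCP to the fingertips, in mm); z points along the fingers, y is the direction in which the jaws open and shut (so a half turn about z gives the same grasp; the last joint's range is limited). The gripper opens to 88 mm and grips with 3 to 60 N. Pads are 20 mm wide; open, the fingers measure 115 mm over their backs; the gripper's body (75 mm by 178 mm) begins 61 mm behind the grasp point.
Start: joints at [-1.317, 0.423, 1.63, -0, 1.089, -0.019], TCP at [168.412, -601.866, 302.675] pointing down, gripper open.
Joint ranges: [-3, 3], [-0.9, 2.11], [0.09, 2.58], [-1.31, 4.45], [0.11, 2.69], [-2.54, 2.54]. Speed limits (rad/s): [2.39, 2.39, 3.01, 3.14, 3.14, 3.14].

## Interface

Orientations are given as a unit quaternion [x, y, z, w].
In Python, from station import env, set_gripper, viewer, workorder gives the robot as it stands. Calls block until the motion is done:
- env.reach(position, orientation): joint-space move of the TCP to a pose.
- env.move_l(position, rot=None, rate=150, f_stop=None): straight line of the TCP; rot=None keeps the orientation; rate is the mean speed in mm/s. With f_stop (N) it stops when the force on the tool has changed by that much, and returns True; else False.
- env.move_joints(angles): joint-space move.
- set_gripper(opening): finger opening in mm; the grip force is fixed at half the most; returns when the fingers have stopped.
- env.hold(seconds).
- env.ik(position, orientation): joint angles nearest the present ones, or None.
- env.read_state(): the state.
- viewer.camera(name): name is "side" or "top"; returns the picture (384x512x3 uint8, blue, green, red); there is no depth.
- viewer.camera_params(name): a dict with "fx", "fy", "cx", "cy" (pixels), "pose" (4x4, takes a point from camera to world coordinates). Camera axes: x right, y up, looking along -z (the intrinsics and any distortion apply to the point x, -y, -z); pixel columns grow to the right and rows downward; lengths in mm; the calibration is good to about 2 mm. A picture is of the moment at which its call begins. camera_params takes no time and is no camera call.
A pose or a line that the arm cannot do raises env.IKError and nothing moves.
- workorder.sign_off(): hands the job in, once; it reports no verdict.
The state is a dict: "time_s": time; "qpos": joint angles; "dq": joint speeds; "tau": joint torques, N m; "tool_pos": TCP position; "orientation": TCP orientation; "force": force on the tool from outside, world axes, zero at the start; "wrist_torque": the same for the moment, N m; "width": finger opening in mm.
Only numpy, scipy, OpenCV 4.12 (cv2) and the standard library are available. Lean on these libraries where they do the work, as an engineer would, in place of code of your own. Each camera call takes 0.05 s, during which the arm holds its last target.

## Task

Take the tape dispenser off the lid of the wooden stationery box and stand it upright on the top tier of the clear tray, clear of the bulldog clip there. Then open the box's lid right back, flip the metal stay on the box's side wall fully up to its stop, and lower the lid gently until it rests on the stay and stays propped open, then let go. Set the dispenser down without dropping it, don't let the lid fall shut or drop on the stay, and don't shift or knock over the mug of markers, the jar, the bottle or the clip.

Things in the scene. Friction and masses are not known exactly. Their poses are not given: they have to be found in the camera images.
- dispenser_mid (a point): Grey plastic tape dispenser, loose, about 0.4 kg, standing on the closed lid at the start: 120 mm long (its x, the small cutter nose at +x), 52 mm wide (its y), 64 mm high, with a paper tape roll and a bent steel roll arm. This point is its centre, 32 mm above its underside; z up. The two flat cheeks (52 mm apart over their outsides) rise from 20 to 64 mm over the middle 60 mm of its length: grip across them, along y.
- tier_mid (a point): Centre of the floor of the top tier (upper surface, 84 mm above the bench) of the clear acrylic two-tier tray. The tray is fixed, 220 mm along its x and 150 mm along y; the floor is 212 x 142 mm inside a rim 4 mm thick that stands 12 mm above the floor. It may stand left or right of the box. Axes are the tray's, z up.
- lid_hinge (a point): Midpoint of the lid's hinge line on the wooden stationery box, fixed, 90 mm above the bench; axes are the box's: y along the hinge line, x level from the tab (front) towards the hinge (back), z up. The box is fixed, 170 mm deep (x), 190 mm wide (y) and 90 mm high, and its centre lies 85 mm from here along -x. Its front, back and -y walls are 90 mm high (8, 8 and 6 mm thick), its +y wall only 72 mm (6 mm thick); what lies inside is below 40 mm.
- lid_tab (a point): Grip point in the pull tab of the lid, 200 mm from the hinge line and 5 mm above the plane of the lid's underside (half of its thickness). The lid is a 170 x 190 x 10 mm wooden panel of 0.25 kg; the tab continues it at the middle of its front edge, 36 mm wide (y), 10 mm thick, ending 45 mm beyond the edge (215 mm from the hinge line), this point 30 mm beyond the edge. The tab can turn between fingers that pinch its two sides along the box's y. Axes turn with the lid.
- lid (a joint): Opening angle of the lid about point lid_hinge, rad: 0 closed and level, the tab swings up and back; 1.83 is its stop, leaning back past upright, where it stays by itself (beyond about 1.6). Let go below that it falls shut freely. Resting on the raised stay it reads about 0.66.
- stay_pivot (a point): Pivot of the stay, fixed on top of the box's low +y wall, 81 mm above the bench, 115 mm in front (-x) of the hinge line and 92 mm to +y of the middle. Axes are the box's. The stay turns about y.
- stay_grip (a point): Point on the centre line of the stay, 70 mm from its pivot. The stay is a flat steel bar, 14 mm wide (along y) and 10 mm thick, its round end 107 mm from the pivot, 0.06 kg. Folded it lies along the top of the +y wall under the lid, pointing from its pivot to the hinge (+x); it overhangs the 6 mm wall 4 mm each side, so fingers can straddle it and pinch along y, and it can turn between them.
- stay (a joint): Angle of the stay, rad: 0 folded, level, pointing to the hinge; 1.57 upright; 1.68 its stop, leaning slightly to the front. A little friction in the pivot holds it above about 1.4; below that it falls back when let go. The lid's weight, once on it, presses it against the stop.
- mug_mid (a point): White ceramic mug (76 mm across, 95 mm high, handle sticking out 27 mm more) with three black markers up to 140 mm above the bench; loose bystander near a front corner of the box. Point 48 mm above its underside on its axis.
- jar_mid (a point): Amber glass jar, 68 mm across, 100 mm high; loose bystander near the other front corner of the box. Point at its centre.
- bottle_mid (a point): Green glass bottle, 60 mm across, 210 mm high; loose bystander behind the box to the -y side. Point at its centre.
- clip_mid (a point): Aluminium bulldog clip, 70 mm long (its y), 34 mm wide (its x), 36 mm high, loose, lying near the +x end of the tray's top tier. Point at the middle of its length, 11 mm above the tier.
Not all that is in view belongs to the job. What is shaped like the part that bears dispenser_mid but green or yellow is not meant.

How it is judged:
By the outcome, as a careful person would: the job done as asked, in the order asked, and still so for the second after the job is handed in, with the robot touching nothing.
It also fails if it takes over 72 s, if anything falls off the work surface, if the arm or the gripper's body presses on something with over 40 N, if the wrist force passes 120 N, or if a joint passes its speed limit or range.

## Working session

There is one attempt and no reset: what is moved stays moved. The work goes in short steps, each a Python script; the robot and the scene stay as the last script left them, time stands still between calls to the robot, and variables do not carry over. Pictures are saved under pics/ and viewed, and the job is handed in when it is done.

```bash
mkdir -p pics; ls; python3 - <<'E'
from station import env, viewer
import cv2, numpy as np
for n in("side","top"):
    im=viewer.camera(n); cv2.imwrite(f"pics/{n}0.png",im)
    p=viewer.camera_params(n); print(n,{k:(np.round(v,3).tolist()) for k,v in p.items()})
s=env.read_state(); print(s, env.tips_ahead)
E
```

```text
pics
side {'fx': 407.79, 'fy': 407.79, 'cx': 261.219, 'cy': 197.535, 'pose': [[-0.984, 0.08, -0.157, 318.882], [-0.176, -0.48, 0.86, 925.154], [-0.007, 0.874, 0.486, 624.407], [0.0, 0.0, 0.0, 1.0]]}
top {'fx': 445.252, 'fy': 445.252, 'cx': 252.824, 'cy': 193.402, 'pose': [[0.028, 0.98, -0.197, 281.269], [-1.0, 0.028, -0.005, -0.758], [0.001, 0.197, 0.98, 1228.878], [0.0, 0.0, 0.0, 1.0]]}
{'time_s': 0.1, 'qpos': array([-1.31695038e+00,  4.23770521e-01,  1.63061137e+00, -1.52699830e-05,
        1.08861202e+00, -1.89783058e-02]), 'dq': array([-0.00019431, -0.00088128, -0.00141574, -0.00050512, -0.00147347,
        0.0004239 ]), 'tau': array([-1.94054919e-03, -5.45614243e+01, -2.74324554e+01,  6.44418458e-02,
        1.87968073e-02, -3.07324069e-05]), 'tool_pos': array([ 168.34268306, -601.48902882,  301.97641742]), 'orientation': array([ 9.90709560e-01,  1.35992931e-01, -8.88036106e-05, -6.95008029e-04]), 'force': array([-1.25297071,  0.43819796, -0.09263621]), 'wrist_torque': array([0.01243538, 0.03821531, 0.02278837]), 'width': 87.5906893077702} 80.0
```

View pics/side0.png

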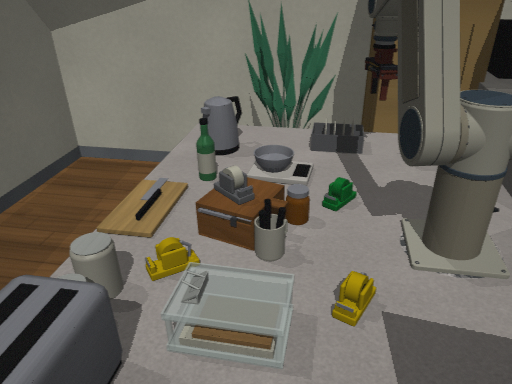

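View pics/top0.png

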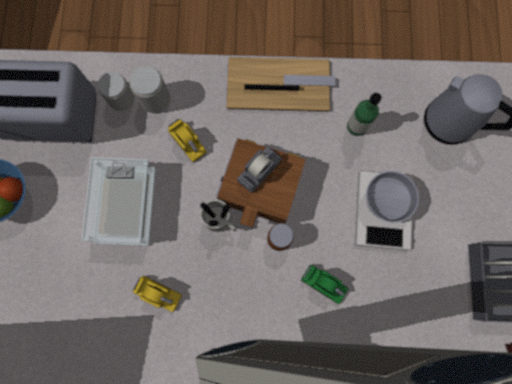

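Candidates for the dispenser in the top view are grey (259,168) on the lid, yellow (187,140), yellow (157,293) and green (325,283). By the description it is the grey one on the lid. I'll check that in close crops.

```bash
python3 - <<'E'
import cv2
t=cv2.imread("pics/top0.png"); s=cv2.imread("pics/side0.png")
cv2.imwrite("pics/tc.png",cv2.resize(t[125:265,195:335],None,fx=4.2,fy=4.2,interpolation=cv2.INTER_CUBIC))
cv2.imwrite("pics/sc.png",cv2.resize(s[155:275,180:330],None,fx=5,fy=5,interpolation=cv2.INTER_CUBIC))
cv2.imwrite("pics/tt.png",cv2.resize(t[145:255,75:165],None,fx=5,fy=5,interpolation=cv2.INTER_CUBIC))
E
```

```text
(no output)
```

View pics/tc.png

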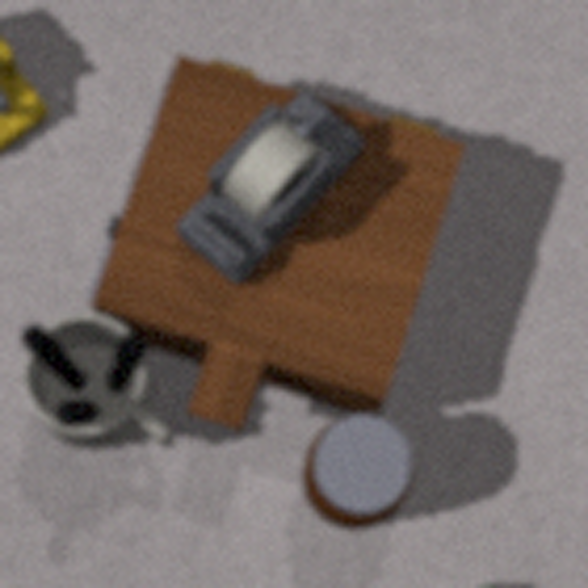

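View pics/sc.png

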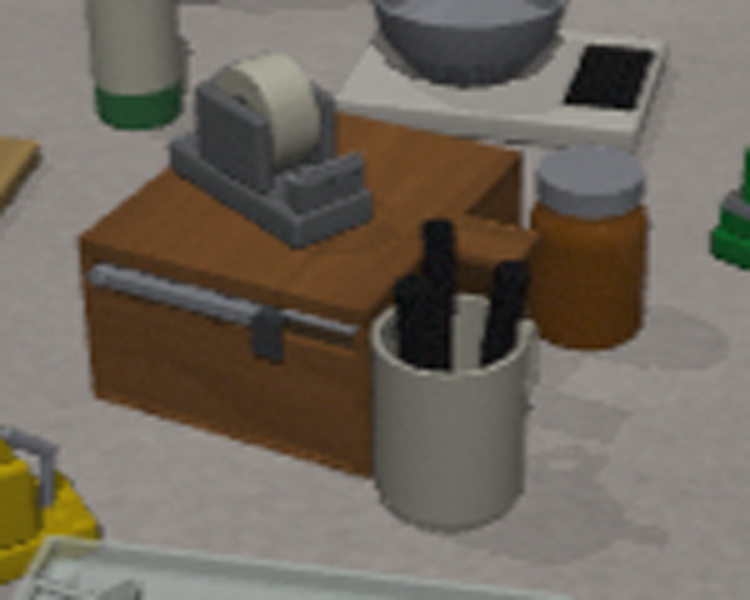

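View pics/tt.png

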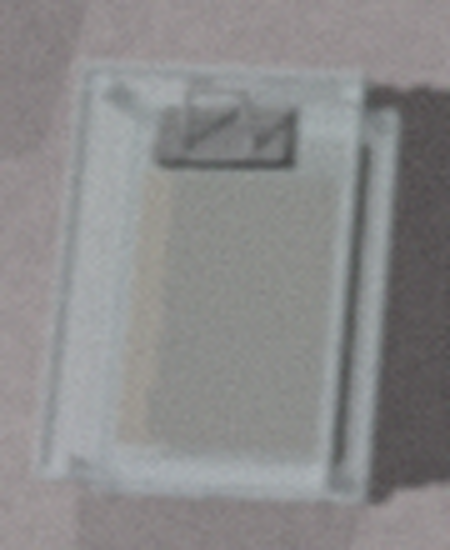

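The crops show the grey dispenser with its white roll upright on the lid at top px (259,168), its nose towards the lower left. The tab points at the robot, the stay is on the left (+y) side, the mug is at (215,215), the jar at (280,237) and the clip at (120,171).

```bash
cat > h.py <<'E'
import cv2, numpy as np
from station import viewer
P={n:viewer.camera_params(n) for n in("side","top")}
def ray(n,uv):
    p=P[n]; T=np.array(p["pose"]); u,v=np.asarray(uv,float).reshape(-1,2).T
    d=np.c_[(u-p["cx"])/p["fx"],-(v-p["cy"])/p["fy"],-np.ones_like(u)]@T[:3,:3].T
    return T[:3,3],d
def plane(n,uv,z):
    o,d=ray(n,uv); return (o+d*((z-o[2])/d[:,2])[:,None])
def proj(n,X):
    p=P[n]; T=np.array(p["pose"]); X=(np.asarray(X,float).reshape(-1,3)-T[:3,3])@T[:3,:3]
    return np.c_[p["cx"]+p["fx"]*X[:,0]/-X[:,2], p["cy"]+p["fy"]*-X[:,1]/-X[:,2]]
def tri(u1,u2):
    o1,d1=ray("side",u1);o2,d2=ray("top",u2);d1=d1[0];d2=d2[0]
    A=np.c_[d1,-d2];s=np.linalg.lstsq(A,o2-o1,rcond=None)[0]
    a,b=o1+s[0]*d1,o2+s[1]*d2; return (a+b)/2,np.linalg.norm(a-b)
E
python3 - <<'E'
from h import *
print(P["top"].keys())
t=cv2.imread("pics/top0.png");hsv=cv2.cvtColor(t,cv2.COLOR_BGR2HSV)
m=cv2.inRange(hsv,(3,110,85),(16,255,255))
m[:, :200]=0;m[:,310:]=0;m[:135]=0;m[240:]=0
n,l,st,c=cv2.connectedComponentsWithStats(m)
for i in range(1,n):
    if st[i,4]>40: print(i,st[i],c[i])
cv2.imwrite("pics/m.png",cv2.resize(m[125:265,195:335],None,fx=4,fy=4))
# hand corners from crop (/4.2 + offset)
f=lambda p:(np.array(p,float)/4.2+[195,125]-0.4)
print("lid corners BL TL TR BR",plane("top",f([(95,303),(180,58),(465,143),(385,390)]),100).round(1).tolist())
print("tab end L R",plane("top",f([(190,410),(242,427)]),100).round(1).tolist())
g=lambda p:(np.array(p,float)/5+[75,145]-0.4)
print("tray",plane("top",g([(80,66),(365,71),(330,492),(38,477)]),96).round(1).tolist())
h=lambda p:(np.array(p,float)/5+[180,155]-0.4)
print("lid side: TLback,frontleft",plane("side",h([(82,238),(523,150)]),100).round(1).tolist())
E
```

```text
dict_keys(['fx', 'fy', 'cx', 'cy', 'pose'])
1 [ 218  139   87   87 3151] [259.69819105 185.45065059]
lid corners BL TL TR BR [[497.1, 96.7, 100.0], [656.1, 50.0, 100.0], [605.6, -130.2, 100.0], [448.2, -82.3, 100.0]]
tab end L R [[432.6, 36.0, 100.0], [423.1, 4.1, 100.0]]
tray [[592.9, 435.4, 96.0], [594.4, 285.0, 96.0], [372.8, 286.1, 96.0], [376.2, 435.0, 96.0]]
lid side: TLback,frontleft [[650.9, 50.4, 100.0], [437.8, -86.0, 100.0]]
```

View pics/m.png

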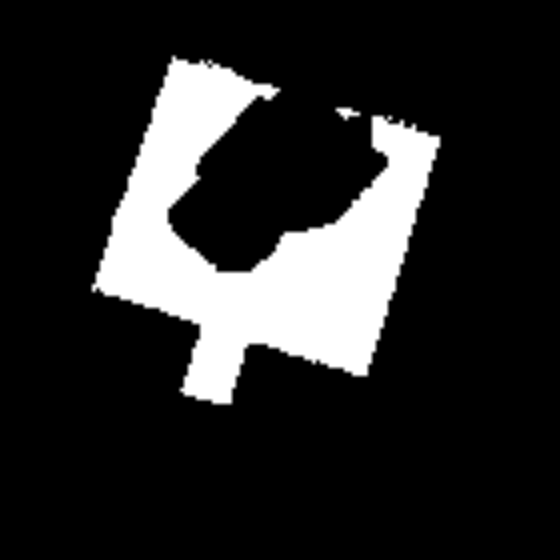

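```bash
python3 - <<'E'
from h import *
t=cv2.imread("pics/top0.png");hsv=cv2.cvtColor(t,cv2.COLOR_BGR2HSV)
m=cv2.inRange(hsv,(3,110,85),(16,255,255))
m[:, :200]=0;m[:,310:]=0;m[:135]=0;m[240:]=0
c=max(cv2.findContours(m,cv2.RETR_EXTERNAL,cv2.CHAIN_APPROX_NONE)[0],key=cv2.contourArea).reshape(-1,2)
W=plane("top",c,100)[:,:2]
th=-0.286; 
for it in range(4):
    bx=np.array([np.cos(th),np.sin(th)]);by=np.array([-bx[1],bx[0]])
    a=W@bx;b=W@by
    if it==0: ref=(np.array([474,7.])@bx, np.array([474,7.])@by)  # front edge mid
    fx,fy=ref
    L=W[(abs(b-fy-95)<8)&(a>fx+10)&(a<fx+160)];R=W[(abs(b-fy+95)<8)&(a>fx+10)&(a<fx+150)]
    F=W[(abs(a-fx)<8)&(abs(b-fy)>25)&(abs(b-fy)<90)]
    ang=[]
    for Q in (L,R,F):
        v=cv2.fitLine(Q.astype(np.float32),cv2.DIST_HUBER,0,.01,.01).ravel(); ang.append(np.arctan2(v[1],v[0]))
    angs=[(x+np.pi/2)%np.pi-np.pi/2 for x in ang[:2]]+[(ang[2]-np.pi/2+np.pi/2)%np.pi-np.pi/2]
    th=np.mean(angs); bx=np.array([np.cos(th),np.sin(th)]);by=np.array([-bx[1],bx[0]])
    l,r,f=np.median(L@by),np.median(R@by),np.median(F@bx)
    ref=(f,(l+r)/2); print(len(L),len(R),len(F),np.round(angs,4),"width",l-r,"front",f)
T=W[(abs(W@by-ref[1])<22)&(W@bx<f-8)]
print("tab end a",(T@bx).min()-f,"tab lat",(T@by).min()-ref[1],(T@by).max()-ref[1])
hinge=bx*(f+170)+by*ref[1]; print("th",th,"hinge",hinge)
H=np.r_[hinge,90]
def B(x,y,z): return H+np.r_[bx*x+by*y,z]
pts=[B(-170,95,10),B(0,95,10),B(-170,-95,10),B(0,-95,10),B(-215,18,10),B(-215,-18,10),B(-115,92,-9),B(-8,92,-9)]
# overlay
for n in("top","side"):
    im=cv2.imread(f"pics/{n}0.png"); s=3
    x0,y0=(195,125) if n=="top" else (180,155)
    cr=cv2.resize(im[y0:y0+140,x0:x0+150],None,fx=5,fy=5,interpolation=cv2.INTER_CUBIC)[:600] if n=="side" else cv2.resize(im[y0:y0+140,x0:x0+150],None,fx=4,fy=4,interpolation=cv2.INTER_CUBIC)
    k=5 if n=="side" else 4
    for u in proj(n,pts): cv2.circle(cr,tuple(int(q) for q in (u-[x0,y0]+.5)*k),3,(255,255,0),-1)
    cv2.imwrite(f"pics/ov_{n}.png",cr)
E
```

```text
54 50 49 [-0.2897 -0.2836 -0.2911] width 183.1219260323187 front 450.4075355815466
52 50 48 [-0.2878 -0.2829 -0.2908] width 183.1366127005395 front 450.5191672637163
52 50 48 [-0.2878 -0.2829 -0.2908] width 183.1366127005395 front 450.5191672637163
52 50 48 [-0.2878 -0.2829 -0.2908] width 183.1366127005395 front 450.5191672637163
tab end a -46.92847107640239 tab lat -15.037164002741534 17.32226341267713
th -0.2871848 hinge [634.86807881 -41.13655179]
```

View pics/ov_side.png

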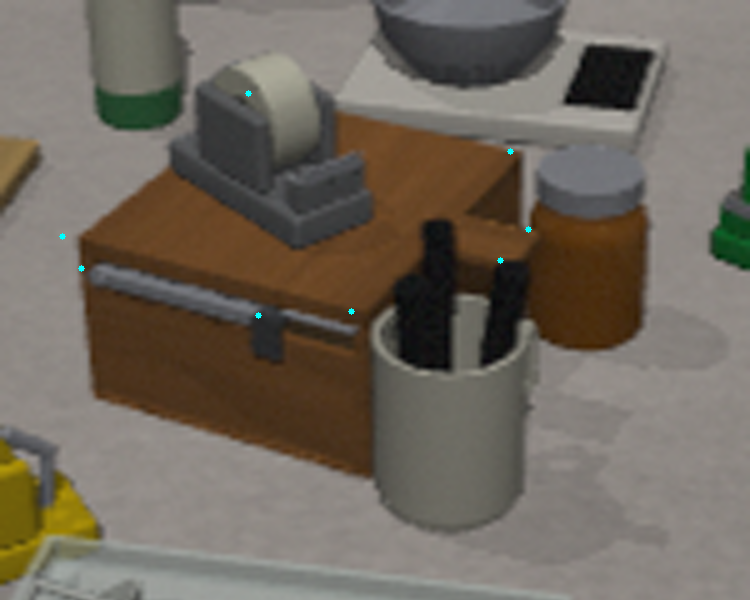

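View pics/ov_top.png

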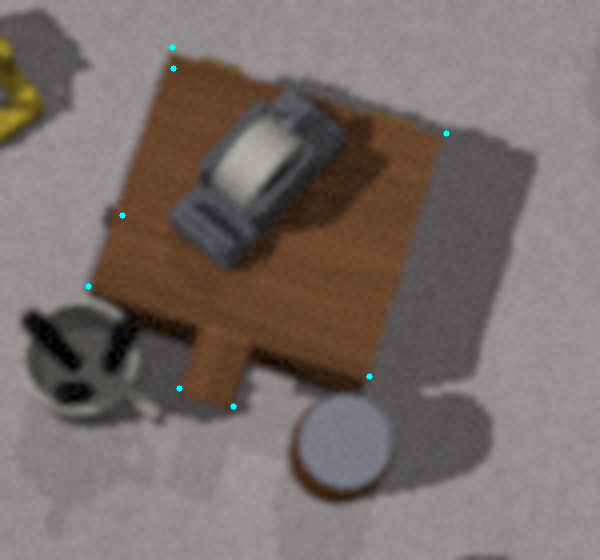

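```bash
python3 - <<'E'
from h import *
S=lambda p:np.array(p,float)/5+[180,155]-.4
Tt=lambda p:np.array(p,float)/4+[195,125]-.4
th=-.287;bx=np.array([np.cos(th),np.sin(th)]);by=np.array([-bx[1],bx[0]])
def show(nm,s,t,z=None):
    X,e=tri(S(s),Tt(t)); print(nm,X.round(1),"gap",round(e,1),end=' ')
    if z: print("side@z",plane("side",S(s),z)[0][:2].round(1),"top@z",plane("top",Tt(t),z)[0][:2].round(1),end='')
    print()
show("lid rear-left",(81,238),(171,57),100)
show("lid front-right",(523,150),(370,374),100)
show("tab end right(-y)",(535,240),(233,405),100)
show("disp front corner A base",(300,225),(170,215),None)
show("jar lid",(590,165),(345,442),100)
show("mug rim c",(452,332),(84,358),95)
E
```

```text
lid rear-left [653.2  49.9 100. ] gap 3.1 side@z [651.4  50.5] top@z [654.8  50.2]
lid front-right [442.  -84.5 101.3] gap 8.8 side@z [437.8 -86. ] top@z [446.6 -84.4]
tab end right(-y) [422.5   2.5  93.8] gap 5.0 side@z [418.8  13.7] top@z [424.2   2.6]
disp front corner A base [539.3  45.9 116.7] gap 7.9 
jar lid [400.4 -69.  102.8] gap 3.7 side@z [399.  -74.1] top@z [402.6 -69.2]
mug rim c [450.5  99.2  94.3] gap 4.0 side@z [448.3 100.6] top@z [452.5  99.3]
```

```bash
python3 - <<'E'
import cv2
t=cv2.imread("pics/top0.png"); s=cv2.imread("pics/side0.png")
cv2.imwrite("pics/d1.png",cv2.resize(t[140:200,230:290],None,fx=9,fy=9,interpolation=cv2.INTER_CUBIC))
cv2.imwrite("pics/d2.png",cv2.resize(s[160:210,205:265],None,fx=11,fy=11,interpolation=cv2.INTER_CUBIC))
cv2.imwrite("pics/d3.png",cv2.resize(s[255:365,160:305],None,fx=5,fy=5,interpolation=cv2.INTER_CUBIC))
E
```

```text
(no output)
```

View pics/d1.png

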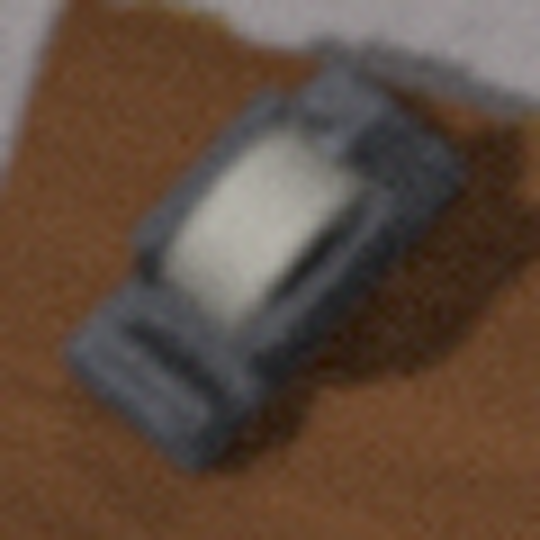

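View pics/d2.png

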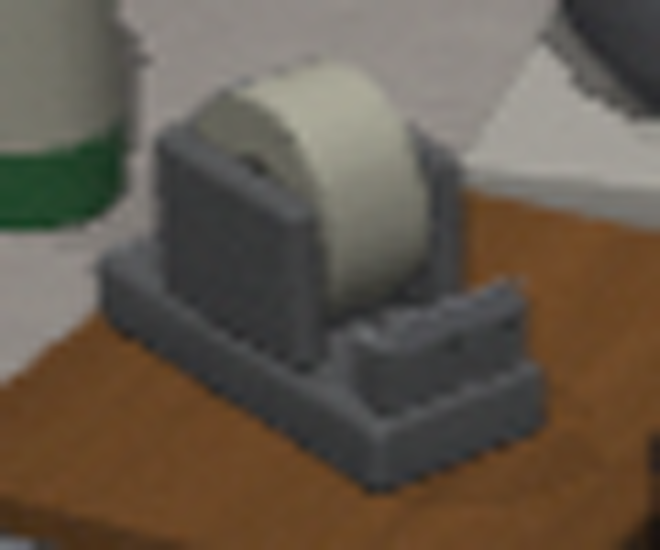

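View pics/d3.png

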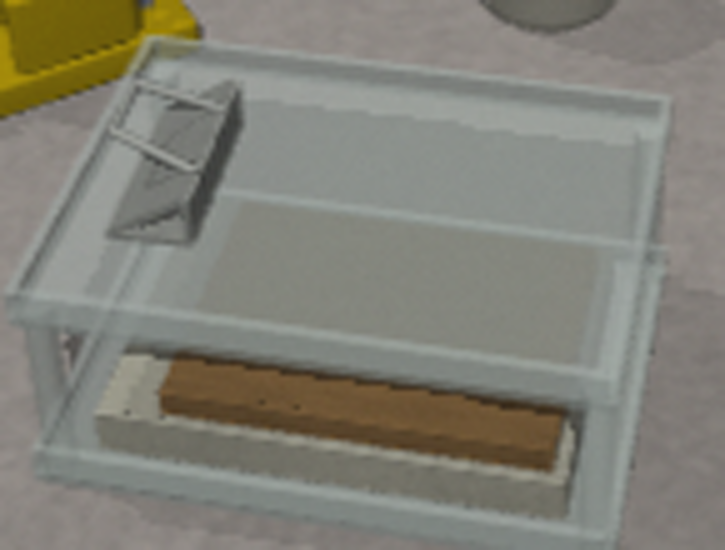

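```bash
python3 - <<'E'
from h import *
a=lambda p:np.array(p,float)/9+[230,140]-.45
b=lambda p:np.array(p,float)/11+[205,160]-.45
c=lambda p:np.array(p,float)/5+[160,255]-.4
g=lambda p:(np.array(p,float)/5+[75,145]-0.4)
T=plane("top",a([(68,350),(198,468),(465,170),(345,65)]),118)[:,:2]
Sd=plane("side",b([(380,490),(105,315),(545,425)]),100)[:,:2]
print("top corners",T.round(1).tolist(), "centre",T.mean(0)); print("lens",np.linalg.norm(T-np.roll(T,-1,0),axis=1))
for i,j in((0,3),(1,2)): d=T[i]-T[j]; print("yaw",np.arctan2(d[1],d[0]))
d=T[0]-T[1]; print("front", np.arctan2(d[1],d[0])-np.pi/2)
print("side fl,rl,fr",Sd.round(1).tolist(),"centre",((Sd[1]+Sd[2])/2), "lens",np.linalg.norm(Sd[0]-Sd[1]),np.linalg.norm(Sd[0]-Sd[2]),"yaw",np.arctan2(*(Sd[0]-Sd[1])[::-1]))
print("roll c top", plane("top",a([(255,235)]),160), "side",plane("side",b([(320,170)]),140))
print("tray side",plane("side",c([(148,38),(672,95),(615,395),(8,305)]),96)[:,:2].round(1).tolist())
print("tray top",plane("top",g([(80,66),(365,71),(330,492),(38,477)]),96)[:,:2].round(1).tolist())
print("clip floor side",plane("side",c([(108,235),(190,243),(243,95)]),84)[:,:2].round(1).tolist(),"top",plane("top",g([(155,162),(292,165),(295,112)]),90)[:,:2].round(1).tolist())
print("bottle top",plane("top",[(375,99)],210), plane("side",[(207,178)],0))
E
```

```text
top corners [[542.8, 46.3], [509.6, 8.3], [599.2, -65.9], [629.6, -30.7]] centre [570.31147271 -10.49055185]
lens [ 50.47055049 116.282613    46.50263675 116.01867381]
yaw 2.4158894346224233
yaw 2.450036450305665
front -0.7186647678562763
side fl,rl,fr [[538.2, 41.5], [626.0, -32.9], [506.1, 4.6]] centre [566.07564175 -14.16437305] lens 115.06051289280438 48.9630853565321 yaw 2.4384336962657573
roll c top [[566.94214286  -5.84188605 160.        ]] side [[571.32747838 -42.82595117 140.        ]]
tray side [[588.5, 287.6], [370.1, 287.3], [372.3, 443.8], [587.7, 439.7]]
tray top [[592.9, 435.4], [594.4, 285.0], [372.8, 286.1], [376.2, 435.0]]
clip floor side [[570.6, 388.7], [539.0, 387.6], [544.0, 302.3]] top [[543.5, 393.1], [543.9, 321.0], [572.6, 321.7]]
bottle top [[ 729.61312079 -286.72347763  210.        ]] [[ 729.60669513 -284.56638612    0.        ]]
```

```bash
cat >> h.py <<'E'
from scipy.spatial.transform import Rotation as Rn
def down(yaw):  # jaw (tool y) perpendicular to yaw dir; tool x along yaw
    x=np.array([np.cos(yaw),np.sin(yaw),0]); z=np.array([0,0,-1.]); y=np.cross(z,x)
    return Rn.from_matrix(np.c_[x,y,z]).as_quat()
TH=-.287; H=np.array([629.3,-40.8,90])
bx=np.array([np.cos(TH),np.sin(TH),0]);by=np.array([-bx[1],bx[0],0])
def Bp(x,y,z): return H+bx*x+by*y+np.array([0,0,z])
def lid(a,r=200,o=5): # grip point in tab
    return Bp(-r*np.cos(a)+o*np.sin(a),0,r*np.sin(a)+o*np.cos(a))
def stay(a,r=70): return Bp(-115+r*np.cos(a),92,-9+r*np.sin(a))
def tcp(p): return np.asarray(p)+[0,0,61]
E
python3 - <<'E'
from h import *; from station import env
for nm,p,ys in [("disp",(568,-12,205),(2.43,2.43-np.pi)),("place",(450,361,189),(0,np.pi)),("lid0",tcp(lid(0)),(TH,TH+np.pi)),("lid1.83",tcp(lid(1.83)),(TH,TH+np.pi)),("lid.66",tcp(lid(.66)),(TH,TH+np.pi)),("stay0",tcp(stay(0)),(TH,TH+np.pi)),("stay1.68",tcp(stay(1.68)),(TH,TH+np.pi))]:
  for y in ys:
    for p2 in (p,np.array(p)+[0,0,110]):
      q=env.ik(np.array(p2,float),down(y)); print(nm,np.round(y,2),None if q is None else np.round(q,2))
E
```

```text
disp 2.43 [-0.04  0.47  1.82 -0.    0.85 -0.9 ]
disp 2.43 [-0.04  0.33  1.75 -0.    1.07 -0.9 ]
disp -0.71 [-0.04  0.47  1.82 -0.    0.85  2.24]
disp -0.71 [-0.04  0.33  1.75 -0.    1.07  2.24]
place 0 [ 0.66  0.51  1.81 -0.    0.82  2.23]
place 0 [ 0.66  0.36  1.74 -0.    1.04  2.23]
place 3.14 [ 0.66  0.51  1.81 -0.    0.82 -0.92]
place 3.14 [ 0.66  0.36  1.74 -0.    1.04 -0.92]
lid0 -0.29 [ 0.01  0.41  2.12 -0.    0.61  1.87]
lid0 -0.29 [ 0.01  0.2   2.06 -0.    0.88  1.87]
lid0 2.85 [ 0.01  0.41  2.12 -0.    0.61 -1.27]
lid0 2.85 [ 0.01  0.2   2.06 -0.    0.88 -1.27]
lid1.83 -0.29 [-0.1   0.47  1.45 -0.    1.22  1.76]
lid1.83 -0.29 [-0.1   0.4   1.32 -0.    1.42  1.76]
lid1.83 2.85 [-0.1   0.47  1.45 -0.    1.22 -1.38]
lid1.83 2.85 [-0.1   0.4   1.32 -0.    1.42 -1.38]
lid.66 -0.29 [-0.02  0.25  1.96 -0.    0.93  1.84]
lid.66 -0.29 [-0.02  0.11  1.85 -0.    1.18  1.84]
lid.66 2.85 [-0.02  0.25  1.96 -0.    0.93 -1.3 ]
lid.66 2.85 [-0.02  0.11  1.85 -0.    1.18 -1.3 ]
stay0 -0.29 [ 0.08  0.62  1.74 -0.    0.78  1.94]
stay0 -0.29 [ 0.08  0.47  1.69 -0.    0.98  1.94]
stay0 2.85 [ 0.08  0.62  1.74 -0.    0.78 -1.21]
stay0 2.85 [ 0.08  0.47  1.69 -0.    0.98 -1.21]
stay1.68 -0.29 [ 0.13  0.43  1.87 -0.    0.84  1.99]
stay1.68 -0.29 [ 0.13  0.28  1.79 -0.    1.07  1.99]
stay1.68 2.85 [ 0.13  0.43  1.87 -0.    0.84 -1.15]
stay1.68 2.85 [ 0.13  0.28  1.79 -0.    1.07 -1.15]
```

```bash
python3 - <<'E'
from h import *; from station import env,set_gripper
env.reach(np.array([568,-12,320.]),down(2.43))
s=env.read_state(); print(s["time_s"],s["tool_pos"],s["force"])
for n in("side","top"):
    im=viewer.camera(n); cv2.imwrite(f"pics/{n}1.png",im)
    print(n,"tip px",proj(n,s["tool_pos"]-[0,0,80]).round(1))
s1=cv2.imread("pics/side1.png")[60:220,150:350];cv2.imwrite("pics/s1c.png",cv2.resize(s1,None,fx=3.5,fy=3.5,interpolation=cv2.INTER_CUBIC))
E
```

```text
2.625 [568.03127451 -12.7549637  319.97387079] [-0.55907464  0.01845037 -0.74792506]
side tip px [[230.6 144.7]]
top tip px [[261.3 156.3]]
```

View pics/s1c.png

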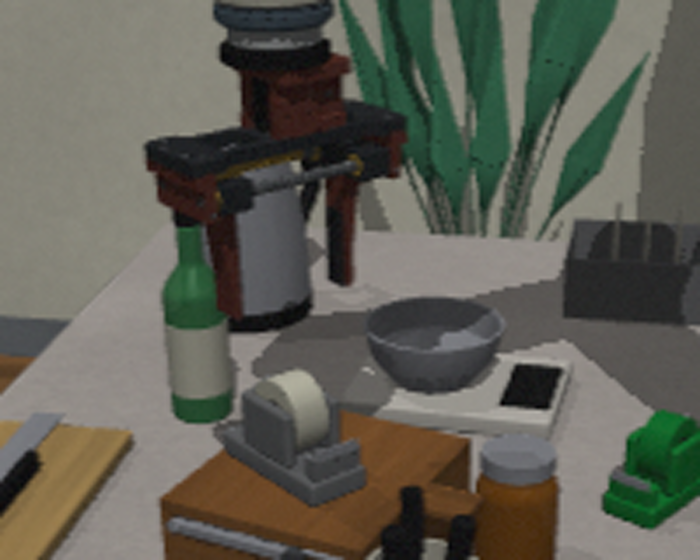

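View pics/top1.png

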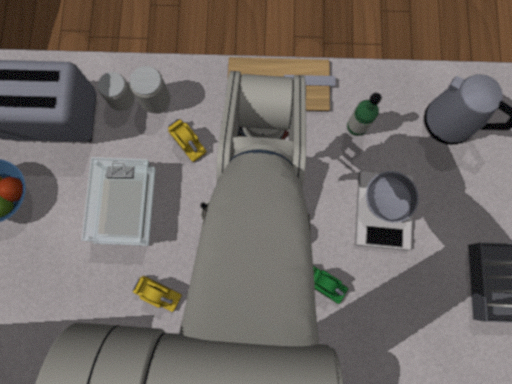

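The side view shows the fingertips (232,146) straddling above the dispenser. That is within about 1 px of the projected tip (230.6,144.7), so I'll descend and grip.

```bash
python3 - <<'E'
from h import *; from station import env,set_gripper
print(env.move_l(np.array([568,-12,206.]),rate=120,f_stop=15))
set_gripper(40)
s=env.read_state(); print(s["time_s"],s["tool_pos"],s["force"],s["width"])
im=viewer.camera("side"); cv2.imwrite("pics/s2.png",cv2.resize(im[100:230,180:330],None,fx=4.5,fy=4.5,interpolation=cv2.INTER_CUBIC))
E
```

```text
False
4.475 [568.33803182 -11.88928067 206.214896  ] [1.37218128 0.45283402 1.71202605] 52.1318425461728
```

View pics/s2.png

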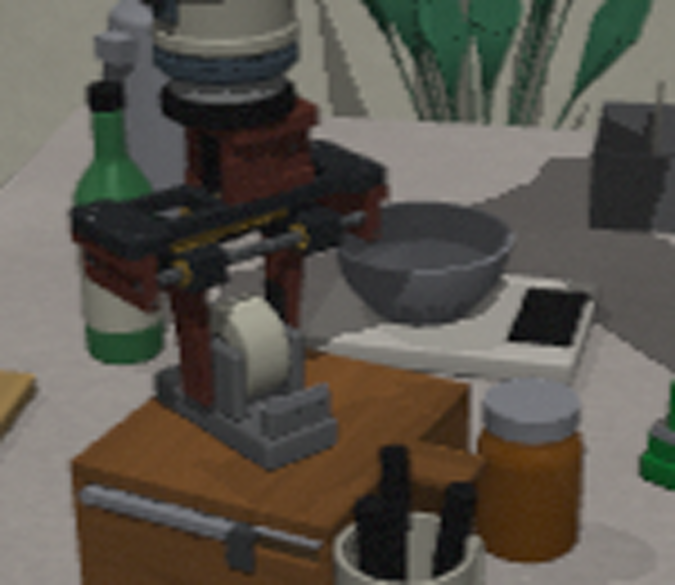

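Width reads 52.1, so the cheeks are gripped, with the pad slightly rear of mid-cheek. I'll lift and carry.

```bash
python3 - <<'E'
from h import *; from station import env,set_gripper
env.move_l(np.array([568,-12,310.]),rate=120)
s=env.read_state(); print(s["time_s"],s["force"],s["width"])
env.move_l(np.array([456,362,310.]),rot=down(np.pi),rate=170)
s=env.read_state(); print(s["time_s"],s["tool_pos"],s["force"],s["width"])
for n in("side","top"):
    im=viewer.camera(n); cv2.imwrite(f"pics/{n}3.png",im)
    print(n,"grasp pt",proj(n,s["tool_pos"]-[0,0,61]).round(1))
im=cv2.imread("pics/side3.png")[120:380,130:330];cv2.imwrite("pics/s3.png",cv2.resize(im,None,fx=2.3,fy=2.3,interpolation=cv2.INTER_CUBIC))
E
```

```text
5.5417 [ 0.02343145  0.24410981 -3.78257624] 51.90221459655767
7.9917 [456.21566728 361.46926389 309.95926764] [-0.02123527  0.05972149 -3.16119053] 51.88202711035377
side grasp pt [[241.4 225.2]]
top grasp pt [[ 93.1 198.7]]
```

View pics/s3.png

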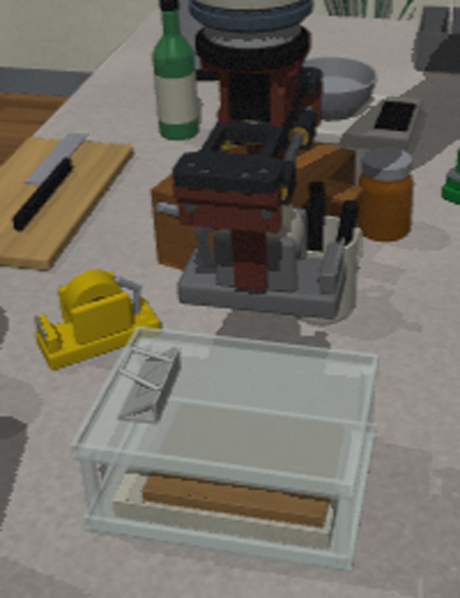

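View pics/top3.png

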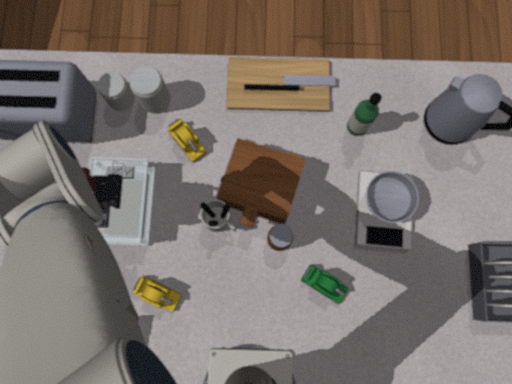

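Side view: the dispenser hangs level, base columns 178–342 in the crop and the finger at 250. Its centre is therefore about 6 mm towards -x of the TCP, which puts it around x≈450, clear of the clip. Lowering.

```bash
python3 - <<'E'
from h import *; from station import env,set_gripper
env.move_l(np.array([456,362,203.]),rate=110)
r=env.move_l(np.array([456,362,186.]),rate=12,f_stop=3)
s=env.read_state(); print(r,s["time_s"],s["tool_pos"],s["force"],s["width"])
im=viewer.camera("side")[200:380,130:330];cv2.imwrite("pics/s4.png",cv2.resize(im,None,fx=3,fy=3,interpolation=cv2.INTER_CUBIC))
E
```

```text
True 10.2083 [455.98092461 362.02008088 190.25044328] [-0.2148399  -0.39494886  5.48003294] 51.96947871708783
```

View pics/s4.png

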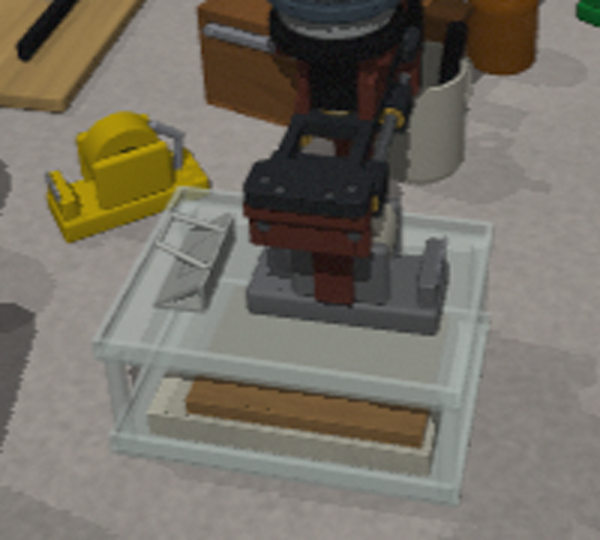

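Contact came at z=190.25 (expected 190), and the dispenser is flat on the tier floor with clear space to the clip. Releasing.

```bash
python3 - <<'E'
from h import *; from station import env,set_gripper
set_gripper(80)
env.move_l(np.array([456,362,300.]),rate=130)
s=env.read_state(); print(s["time_s"],s["force"],s["width"])
# box from top3 (unobstructed lid)
t=viewer.camera("top"); cv2.imwrite("pics/top4.png",t); cv2.imwrite("pics/side4.png",viewer.camera("side"))
hsv=cv2.cvtColor(t,cv2.COLOR_BGR2HSV)
m=cv2.inRange(hsv,(3,110,75),(16,255,255)); m[:, :200]=0;m[:,310:]=0;m[:135]=0;m[230:]=0
c=max(cv2.findContours(m,cv2.RETR_EXTERNAL,cv2.CHAIN_APPROX_NONE)[0],key=cv2.contourArea).reshape(-1,2)
W=plane("top",c,100)[:,:2]; a=(W-H[:2])@bx[:2]; b=(W-H[:2])@by[:2]
print("rear",np.median(a[(abs(b)<80)&(a>-30)]),"front",np.median(a[(abs(abs(b)-55)<30)&(abs(a+170)<12)]),"tab",np.percentile(a,1),
 "left",np.median(b[(b>80)&(a>-150)&(a<-20)]),"right",np.median(b[(b<-80)&(a>-150)&(a<-20)]),"tablat",b[(a<-185)].min(),b[a<-185].max())
cv2.imwrite("pics/t4.png",cv2.resize(t[125:265,195:335],None,fx=4,fy=4,interpolation=cv2.INTER_CUBIC))
im=cv2.imread("pics/side4.png")[150:380,130:330];cv2.imwrite("pics/s5.png",cv2.resize(im,None,fx=2.6,fy=2.6,interpolation=cv2.INTER_CUBIC))
E
```

```text
return _methods._mean(a, axis=axis, dtype=dtype,
  ret = ret.dtype.type(ret / rcount)
Traceback (most recent call last):
ValueError: zero-size array to reduction operation minimum which has no identity
```

```bash
python3 - <<'E'
from h import *
t=cv2.imread("pics/top4.png");hsv=cv2.cvtColor(t,cv2.COLOR_BGR2HSV)
print(hsv[180:200:5,250:270:5].reshape(-1,3).tolist())
m=cv2.inRange(hsv,(3,100,45),(18,255,255)); m[:, :200]=0;m[:,310:]=0;m[:135]=0;m[230:]=0
cv2.imwrite("pics/t4.png",np.hstack([cv2.resize(t[125:265,195:335],None,fx=2.8,fy=2.8,interpolation=cv2.INTER_CUBIC),cv2.cvtColor(cv2.resize(m[125:265,195:335],None,fx=2.8,fy=2.8),8)]))
im=cv2.imread("pics/side4.png")[150:380,130:330];cv2.imwrite("pics/s5.png",cv2.resize(im,None,fx=2.6,fy=2.6,interpolation=cv2.INTER_CUBIC))
c=max(cv2.findContours(m,cv2.RETR_EXTERNAL,cv2.CHAIN_APPROX_NONE)[0],key=cv2.contourArea).reshape(-1,2)
W=plane("top",c,100)[:,:2]; a=(W-H[:2])@bx[:2]; b=(W-H[:2])@by[:2]
print("rear",np.median(a[(abs(b)<80)&(a>-30)]),"front",np.median(a[(abs(abs(b)-55)<30)&(abs(a+170)<12)]),"tab",np.percentile(a,1),
 "left",np.median(b[(b>80)&(a>-150)&(a<-20)]),"right",np.median(b[(b<-80)&(a>-150)&(a<-20)]),"tablat",b[(a<-185)].min(),b[a<-185].max())
E
```

```text
[[10, 140, 69], [10, 141, 65], [14, 173, 68], [16, 185, 66], [14, 145, 74], [11, 174, 69], [12, 129, 73], [12, 144, 71], [13, 140, 69], [13, 131, 72], [14, 147, 71], [10, 152, 69], [11, 148, 69], [13, 148, 74], [14, 169, 80], [14, 148, 122]]
rear 0.7857326798756521 front -167.38581749937356 tab -211.56461659146808 left 93.17172951794382 right -90.19209451620006 tablat -14.540325591430694 18.594063032875074
```

View pics/t4.png

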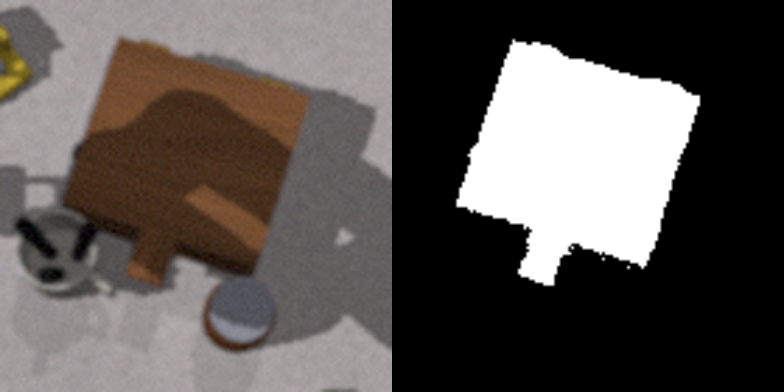

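View pics/s5.png

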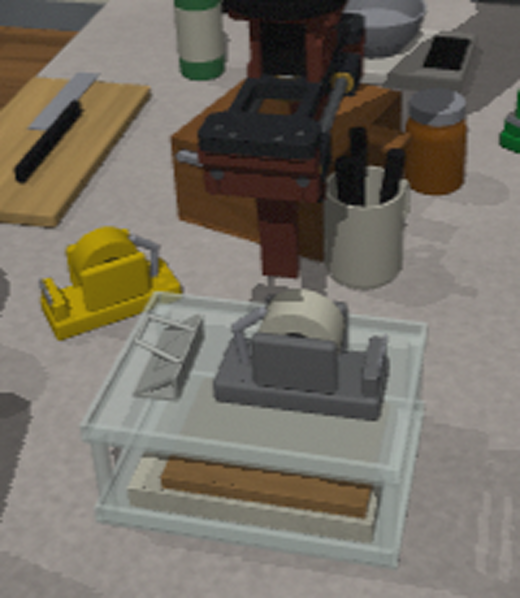

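The dispenser stands upright on the tier, clip untouched. Next I'll check the mug and handle clearance around the tab.

```bash
sed -i 's/^def Bp/H=H+1.2*by\ndef Bp/' h.py; python3 - <<'E'
from h import *
def loc(p): d=np.asarray(p)-lid(0); return (d@bx).round(1),(d@by).round(1),d[2]
u=np.array([[115,290],[105,283]])/2.8+[195,125]
for z in(40,60,80): print(z,[loc(p) for p in plane("top",u,z)])
print("mug",loc([450.5,99.2,95]),"jar",loc([400.4,-70,100]),lid(0))
E
```

```text
40 [(np.float64(-22.7), np.float64(25.1), np.float64(-55.0)), (np.float64(-19.3), np.float64(36.4), np.float64(-55.0))]
60 [(np.float64(-24.8), np.float64(23.7), np.float64(-35.0)), (np.float64(-21.4), np.float64(34.7), np.float64(-35.0))]
80 [(np.float64(-26.8), np.float64(22.2), np.float64(-15.0)), (np.float64(-23.5), np.float64(33.1), np.float64(-15.0))]
mug (np.float64(-11.1), np.float64(82.5), np.float64(0.0)) jar (np.float64(-11.3), np.float64(-94.0), np.float64(5.0)) [437.82020769  16.9661591   95.        ]
```

```bash
python3 - <<'E'
from h import *; from station import env,set_gripper
p=lid(0)+[0,0,69]
env.reach(p+[0,0,110],down(TH+np.pi))
set_gripper(47)
env.move_l(p+[0,0,30],rate=120)
s=env.read_state();print(s["time_s"],s["tool_pos"],s["force"],s["width"])
im=viewer.camera("side")[100:280,180:330];cv2.imwrite("pics/s6.png",cv2.resize(im,None,fx=3.3,fy=3.3,interpolation=cv2.INTER_CUBIC))
E
```

```text
14.8083 [438.144128    16.96244978 194.3439974 ] [ 0.26226419 -0.63047414  0.89184491] 46.78176014387978
```

View pics/s6.png

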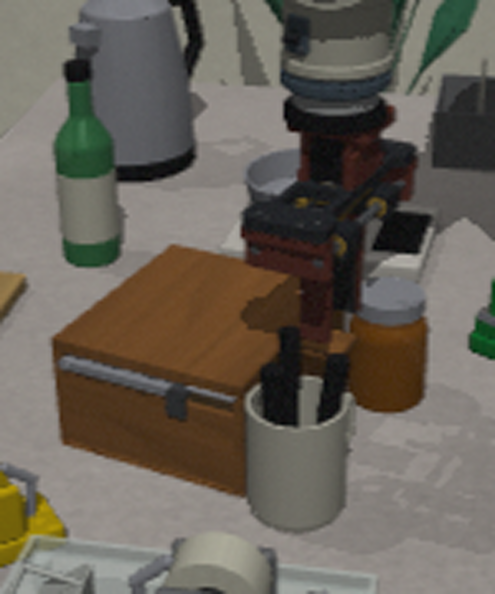

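```bash
python3 - <<'E'
from h import *; from station import env,set_gripper
p=lid(0)+[0,0,69]
print(env.move_l(p,rate=40,f_stop=4))
set_gripper(25)
s=env.read_state();print(s["time_s"],s["tool_pos"],s["force"],s["wrist_torque"],s["width"])
im=viewer.camera("side")[100:280,180:330];cv2.imwrite("pics/s7.png",cv2.resize(im,None,fx=3.3,fy=3.3,interpolation=cv2.INTER_CUBIC))
E
```

```text
False
16.1 [437.85529765  16.64933246 164.19010231] [-1.55349525 -4.0537655   0.4337655 ] [-0.68839008 -0.03804752  0.03569272] 35.47308330142982
```

View pics/s7.png

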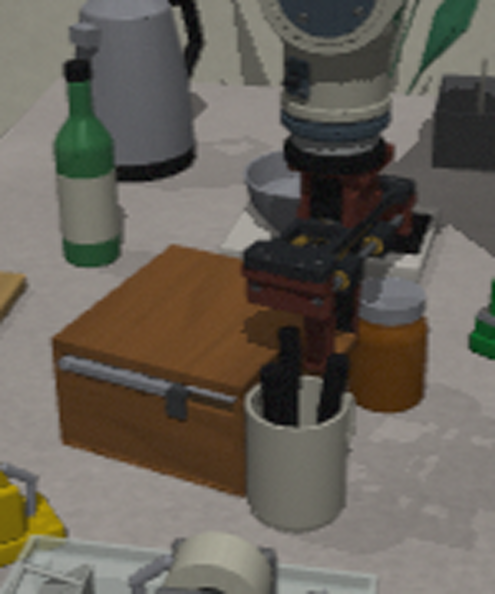

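Gripped at width 35.5 (the tab is 36 wide), with no contact. Opening along the arc while watching force.

```bash
cat >> h.py <<'E'
def arc(env,fn,angles,dz,rate,lim=25,f_stop=None,off=0):
    for a in angles:
        r=env.move_l(fn(a)+[0,0,dz]+off,rate=rate,f_stop=f_stop)
        s=env.read_state();F=s["force"]
        print(round(a,2),round(s["time_s"],2),"bx,by,z",(F@bx).round(1),(F@by).round(1),F[2].round(1),"w",s["width"].round(1))
        if r or np.linalg.norm(F)>lim: print("STOP",r); return False
    return True
E
python3 - <<'E'
from h import *; from station import env
arc(env,lid,[.08,.2,.35,.5],69,90)
cv2.imwrite("pics/side8.png",viewer.camera("side"))
im=cv2.imread("pics/side8.png")[80:280,180:330];cv2.imwrite("pics/s8.png",cv2.resize(im,None,fx=3,fy=3,interpolation=cv2.INTER_CUBIC))
E
```

```text
Traceback (most recent call last):
  File "h.py", line 33, in arc
    print(round(a,2),round(s["time_s"],2),"bx,by,z",(F@bx).round(1),(F@by).round(1),F[2].round(1),"w",s["width"].round(1))
                                                                                                      ^^^^^^^^^^^^^^^^
AttributeError: 'float' object has no attribute 'round'
```

```bash
sed -i 's/s\["width"\].round(1)/round(s["width"],1)/' h.py
python3 - <<'E'
from h import *; from station import env
arc(env,lid,[.2,.35,.5],69,90)
cv2.imwrite("pics/side8.png",viewer.camera("side"))
im=cv2.imread("pics/side8.png")[80:280,180:330];cv2.imwrite("pics/s8.png",cv2.resize(im,None,fx=3,fy=3,interpolation=cv2.INTER_CUBIC))
E
```

```text
0.2 16.89 bx,by,z 2.2 -5.1 -1.8 w 35.7
0.35 17.38 bx,by,z 2.4 -4.5 -2.7 w 35.6
0.5 17.86 bx,by,z 1.7 -4.3 -3.0 w 35.8
```

View pics/s8.png

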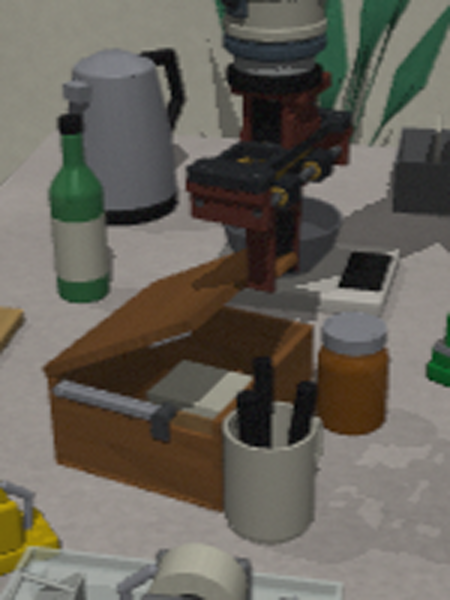

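The lid follows with forces under 6 N, and the stay stays folded. Continuing to the stop.

```bash

python3 - <<'E'
from h import *; from station import env
if arc(env,lid,[.68,.86,1.04,1.22,1.40,1.58,1.70,1.78],69,110):
    arc(env,lid,[1.83,1.845],69,30,f_stop=6)
cv2.imwrite("pics/side9.png",viewer.camera("side"))
im=cv2.imread("pics/side9.png")[40:280,150:330];cv2.imwrite("pics/s9.png",cv2.resize(im,None,fx=2.5,fy=2.5,interpolation=cv2.INTER_CUBIC))
E
```

```text
0.68 18.38 bx,by,z 0.9 -4.3 -2.3 w 35.5
0.86 18.86 bx,by,z 0.9 -4.6 -2.1 w 35.7
1.04 19.33 bx,by,z 0.2 -5.3 0.0 w 35.7
1.22 19.81 bx,by,z -0.9 -4.5 -0.9 w 36.0
1.4 20.28 bx,by,z -1.2 -5.1 1.5 w 35.6
1.58 20.76 bx,by,z -1.3 -5.3 3.8 w 35.6
1.7 21.12 bx,by,z -0.3 -3.9 4.5 w 35.5
1.78 21.42 bx,by,z 0.6 -4.7 6.4 w 35.4
1.83 21.9 bx,by,z 0.9 -5.6 6.6 w 35.4
1.84 22.15 bx,by,z -0.3 -5.3 6.9 w 35.6
```

View pics/s9.png

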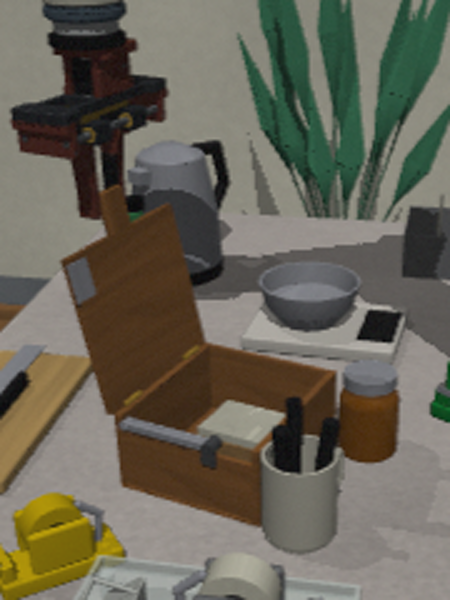

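```bash

python3 - <<'E'
from h import *; from station import env,set_gripper
arc(env,lid,[1.91],69,25,f_stop=5)
s=env.read_state(); p=s["tool_pos"]-[0,0,69]-Bp(0,0,0); print("at",p@bx,p@by,p[2])
set_gripper(48)
s=env.read_state(); p=s["tool_pos"]; print(s["force"],s["width"])
env.move_l(p+[0,0,60],rate=120)
cv2.imwrite("pics/side10.png",viewer.camera("side"));cv2.imwrite("pics/top10.png",viewer.camera("top"))
im=cv2.imread("pics/side10.png")[40:280,150:330];cv2.imwrite("pics/s10.png",cv2.resize(im,None,fx=2.5,fy=2.5,interpolation=cv2.INTER_CUBIC))
E
```

```text
1.91 22.62 bx,by,z -2.8 0.1 6.6 w 35.7
STOP True
at 68.37475553739617 -0.41495451342897466 191.20359304741044
[ 0.48567597 -0.64337633  0.02004195] 48.17368958051812
```

View pics/s10.png

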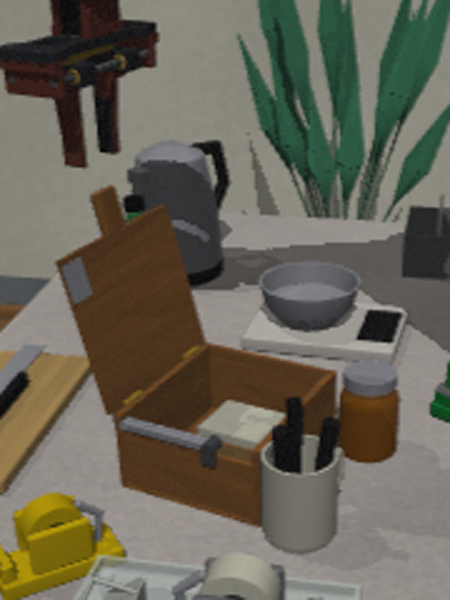

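View pics/top10.png

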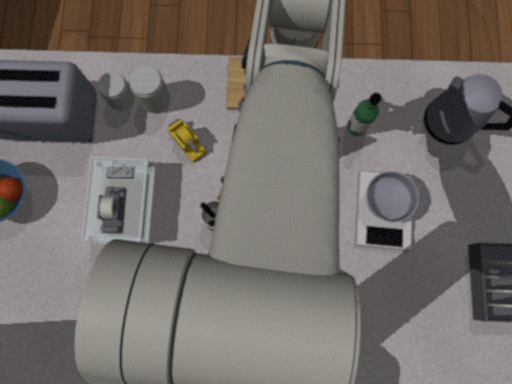

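```bash

python3 - <<'E'
from h import *
im=cv2.imread("pics/side10.png")
cv2.imwrite("pics/s11.png",cv2.resize(im[105:245,165:255],None,fx=6.5*.65*1.0,fy=6.5*.65,interpolation=cv2.INTER_CUBIC))
cv2.imwrite("pics/s11b.png",cv2.resize(im[190:240,185:245],None,fx=11,fy=11,interpolation=cv2.INTER_CUBIC))
for a in(1.75,1.8,1.83,1.9): print(a,[proj("side",Bp(-r*np.cos(a),y,r*np.sin(a)))[0].round(1).tolist() for r,y in((170,95),(170,-95),(0,95),(0,-95))])
print("stay",[proj("side",stay(0,r))[0].round(1).tolist() for r in(0,70,107)])
E
```

```text
1.75 [[177.9, 143.5], [219.0, 120.9], [194.1, 205.6], [230.9, 176.6]]
1.8 [[175.2, 143.7], [216.6, 121.1], [194.1, 205.6], [230.9, 176.6]]
1.83 [[173.6, 143.8], [215.1, 121.2], [194.1, 205.6], [230.9, 176.6]]
1.9 [[170.0, 144.4], [211.7, 121.9], [194.1, 205.6], [230.9, 176.6]]
stay [[233.1, 218.2], [209.6, 211.9], [197.6, 208.7]]
```

View pics/s11.png

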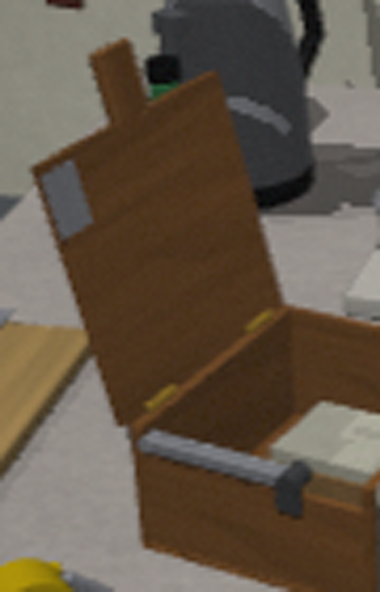

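View pics/s11b.png

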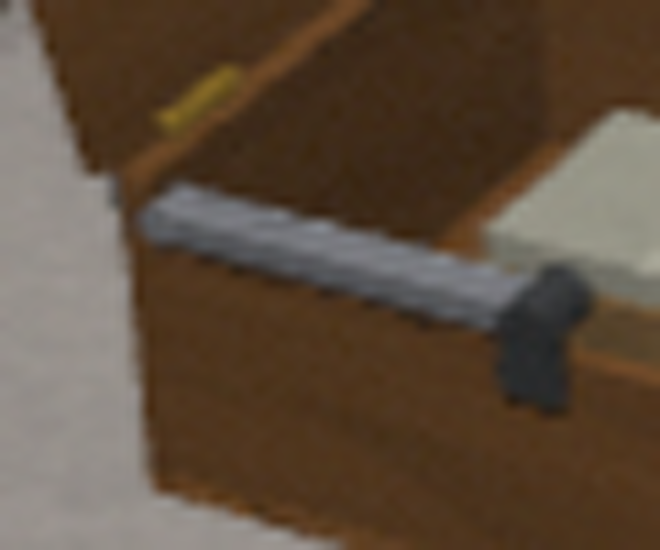

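The lid rests at its stop: corner (174,145) matches the 1.83 model within about 1 px, and the stay model fits too. Going for the stay.

```bash

python3 - <<'E'
from h import *; from station import env,set_gripper
st=lambda a: stay(a,67)
p=st(0)+[0,0,69]
q=p.copy(); q[2]=env.read_state()["tool_pos"][2]
env.move_l(q,rate=170)
set_gripper(34)
env.move_l(p+[0,0,50],rate=170,f_stop=8)
print(env.move_l(p+[0,0,22],rate=60,f_stop=5))
s=env.read_state();print(s["time_s"],s["tool_pos"],s["force"],s["width"])
im=viewer.camera("side")[110:260,165:285];cv2.imwrite("pics/s12.png",cv2.resize(im,None,fx=4,fy=4,interpolation=cv2.INTER_CUBIC))
E
```

```text
False
27.2583 [609.58428194  62.16820085 171.64722556] [-0.01588866  0.65040251  0.07375946] 33.75818287483788
```

View pics/s12.png

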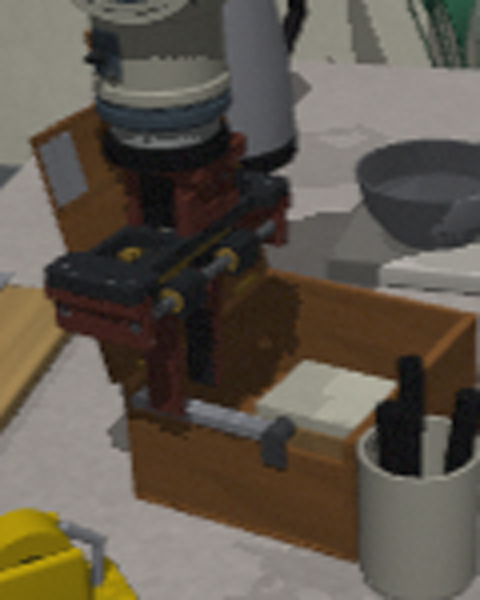

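The fingers straddle the stay (near finger at crop (168,400), far finger inside the box), clear of the lid. Descending and pinching.

```bash

python3 - <<'E'
from h import *; from station import env,set_gripper
st=lambda a: stay(a,67)
print(env.move_l(st(0)+[0,0,69],rate=40,f_stop=5))
set_gripper(5)
s=env.read_state();print(s["time_s"],s["tool_pos"],s["force"],s["width"])
if abs(s["width"]-14)<2.5: arc(env,st,[.12,.3,.5],69,60,lim=30)
im=viewer.camera("side")[110:260,165:285];cv2.imwrite("pics/s13.png",cv2.resize(im,None,fx=4,fy=4,interpolation=cv2.INTER_CUBIC))
E
```

```text
False
28.4583 [609.69617231  61.91655462 150.18809549] [-0.76049056 -2.91161956  1.75293041] 13.993571732802126
0.12 28.74 bx,by,z -0.6 -3.1 -1.4 w 13.6
0.3 29.09 bx,by,z -3.4 -4.0 -2.3 w 13.4
0.5 29.47 bx,by,z -3.4 -3.8 -2.2 w 13.5
```

View pics/s13.png

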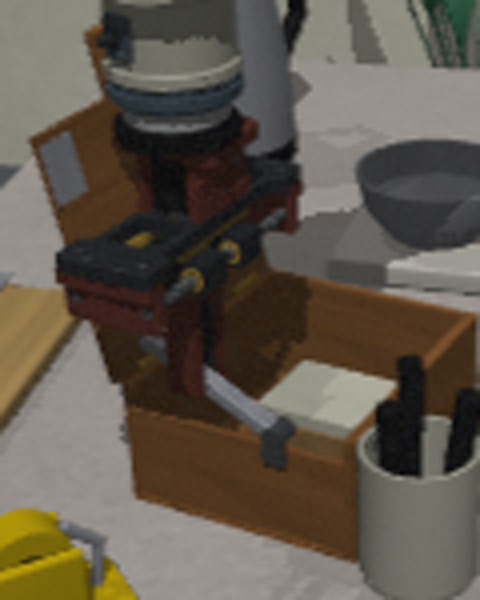

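```bash

python3 - <<'E'
from h import *; from station import env,set_gripper
st=lambda a: stay(a,67)
if arc(env,st,[.75,1.0,1.25,1.45,1.6],69,70,lim=30):
    arc(env,st,[1.68,1.74,1.8],69,25,f_stop=6,lim=30)
im=viewer.camera("side")[110:260,165:285];cv2.imwrite("pics/s14.png",cv2.resize(im,None,fx=4,fy=4,interpolation=cv2.INTER_CUBIC))
s=env.read_state();p=s["tool_pos"]-[0,0,69]-stay(0,0);print(p@bx,p@by,p[2],np.arctan2(p[2],p@bx))
E
```

```text
0.75 29.91 bx,by,z -2.7 -3.4 -4.7 w 13.5
1.0 30.3 bx,by,z -0.3 -5.6 -2.8 w 13.5
1.25 30.69 bx,by,z 1.0 -6.1 -3.0 w 13.8
1.45 31.03 bx,by,z 2.0 -7.7 -1.7 w 13.5
1.6 31.32 bx,by,z 3.3 -8.1 1.7 w 13.4
1.68 31.69 bx,by,z 3.2 -9.8 5.2 w 12.9
1.74 32.0 bx,by,z 4.4 -11.0 6.1 w 12.9
1.8 32.31 bx,by,z 3.0 -11.3 12.4 w 12.0
-12.491437052746663 0.01316349958911275 68.84171498988354 1.7502949204579035
```

View pics/s14.png

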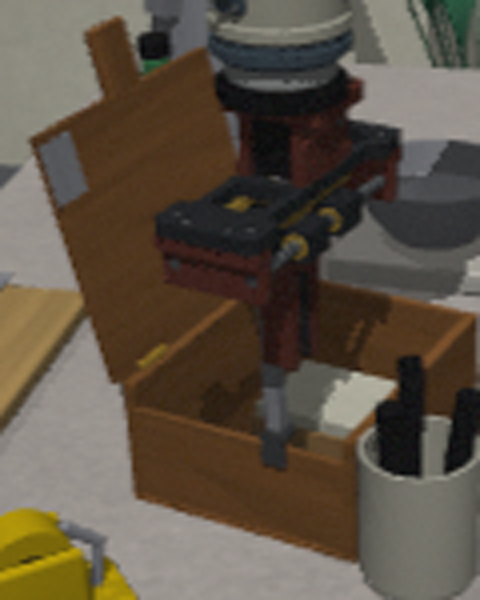

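```bash

python3 - <<'E'
from h import *; from station import env,set_gripper
set_gripper(40)
p=env.read_state()["tool_pos"]
env.move_l(p+[0,0,110],rate=120,f_stop=8)
s=env.read_state();print(s["time_s"],s["force"])
im=viewer.camera("side");cv2.imwrite("pics/side15.png",im);cv2.imwrite("pics/top15.png",viewer.camera("top"))
im=im[110:260,165:285];cv2.imwrite("pics/s15.png",cv2.resize(im,None,fx=4,fy=4,interpolation=cv2.INTER_CUBIC))
print([(a,proj("side",[stay(a,0),stay(a,107)]).round(1).tolist()) for a in (1.4,1.57,1.68)])
E
```

```text
34.05 [-0.38751284 -0.02637267  0.16474902]
[(1.4, [[233.1, 218.2], [224.8, 179.2]]), (1.57, [[233.1, 218.2], [231.2, 180.1]]), (1.68, [[233.1, 218.2], [235.5, 181.3]])]
```

View pics/s15.png

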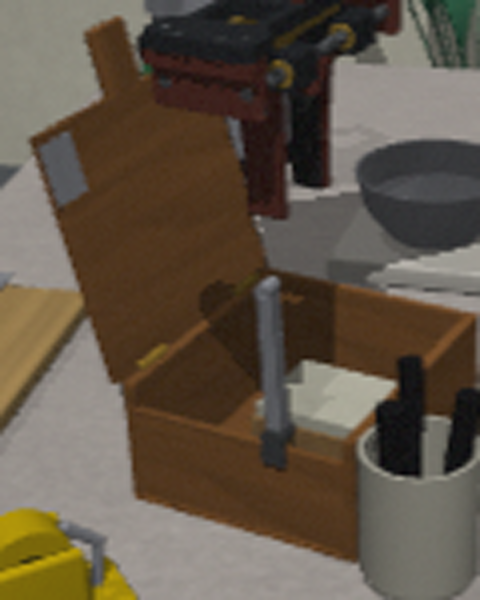

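```bash

python3 - <<'E'
from h import *
im=cv2.imread("pics/side15.png")[172:232,215:255];cv2.imwrite("pics/s16.png",cv2.resize(im,None,fx=10,fy=10,interpolation=cv2.INTER_CUBIC))
for a in (1.5,1.57,1.62,1.68): print(a,(proj("side",[stay(a,0),stay(a,20),stay(a,100),stay(a,107)])-[215,172]).round(1).tolist())
E
```

```text
1.5 [[18.1, 46.2], [17.3, 39.3], [13.8, 10.2], [13.5, 7.6]]
1.57 [[18.1, 46.2], [17.7, 39.4], [16.4, 10.7], [16.2, 8.1]]
1.62 [[18.1, 46.2], [18.1, 39.5], [18.2, 11.2], [18.2, 8.6]]
1.68 [[18.1, 46.2], [18.5, 39.6], [20.4, 11.9], [20.5, 9.3]]
```

View pics/s16.png

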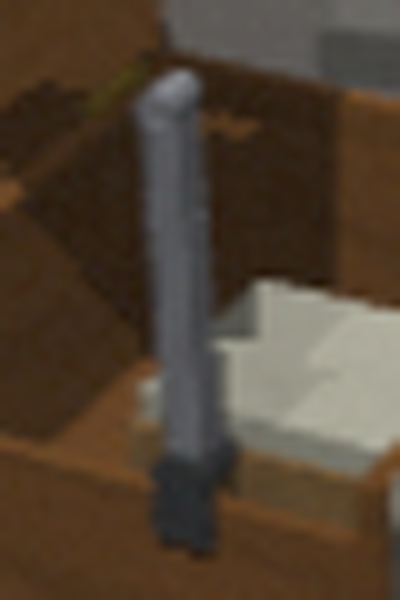

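The stay settled at about 1.55 rad by its slope, not at its 1.68 stop. I'll push it there with closed fingers from the hinge side.

```bash

python3 - <<'E'
from h import *; from station import env,set_gripper
piv=stay(0,0)
p=piv+bx*42; z0=piv[2]+58+80
q=p.copy(); q[2]=env.read_state()["tool_pos"][2]
env.move_l(q,rate=120); set_gripper(0)
p[2]=z0; env.move_l(p,rate=120,f_stop=6)
e=piv+bx*20;e[2]=z0; env.move_l(e,rate=80,f_stop=8)
e=piv-bx*12;e[2]=z0
print(env.move_l(e,rate=22,f_stop=7))
s=env.read_state();F=s["force"];d=(s["tool_pos"]-piv);print(s["time_s"],"fx",F@bx,F@by,F[2],"x",d@bx)
im=viewer.camera("side");cv2.imwrite("pics/side17.png",im)
im=im[172:232,215:255];cv2.imwrite("pics/s17.png",cv2.resize(im,None,fx=10,fy=10,interpolation=cv2.INTER_CUBIC))
E
```

```text
True
37.675 fx 2.1736214672704506 0.029924113875305677 0.5981369625046373 x 9.613498586069472
```

View pics/s17.png

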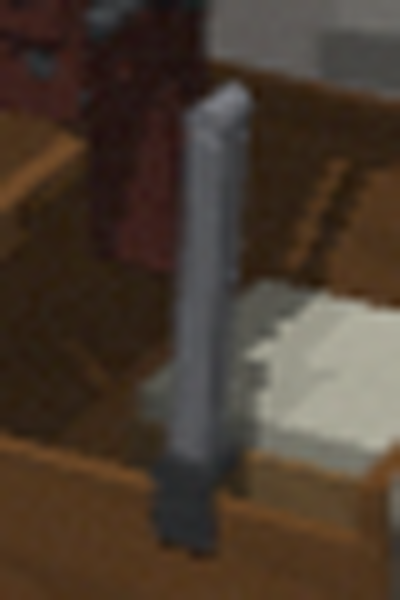

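```bash

python3 - <<'E'
from h import *; from station import env,set_gripper
piv=stay(0,0); z0=env.read_state()["tool_pos"][2]
e=piv-bx*6;e[2]=z0
print(env.move_l(e,rate=15,f_stop=9))
s=env.read_state();F=s["force"];d=(s["tool_pos"]-piv);print(s["time_s"],"fx",F@bx,"x",d@bx)
e=piv+bx*35;e[2]=z0
env.move_l(e,rate=60)
e[2]+=80; env.move_l(e,rate=150)
im=viewer.camera("side");cv2.imwrite("pics/side18.png",im)
im=im[172:232,215:255];cv2.imwrite("pics/s18.png",cv2.resize(im,None,fx=10,fy=10,interpolation=cv2.INTER_CUBIC))
E
```

```text
True
38.1167 fx 2.753260694759973 x 9.324550605588941
```

View pics/s18.png

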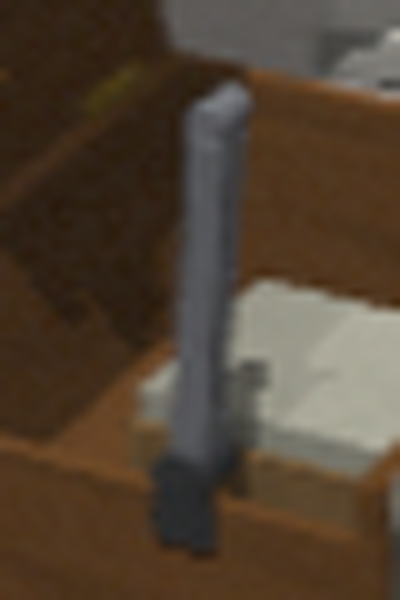

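The stay is at its stop: it moved only 0.3 mm under 9 N more, and its slope matches 1.68. Next I'll locate the tab for re-grasping.

```bash

python3 - <<'E'
from h import *; from station import env
im=cv2.imread("pics/side10.png")
c=im[105:150,165:225];cv2.imwrite("pics/s19.png",cv2.resize(c,None,fx=10,fy=10,interpolation=cv2.INTER_CUBIC))
for r,y,o in((200,0,0),(215,18,0),(215,-18,0),(215,18,10),(170,18,0)):
    print(r,y,o,((proj("side",lid(1.83,r,o)+by*y)-[165,105])*10).round(0).tolist())
print(env.read_state()["time_s"],env.read_state()["tool_pos"])
E
```

```text
200 0 0 [[274.0, 157.0]]
215 18 0 [[216.0, 121.0]]
215 -18 0 [[297.0, 82.0]]
215 18 10 [[186.0, 126.0]]
170 18 0 [[268.0, 289.0]]
39.425 [578.25661833  71.21298007 297.99321361]
```

View pics/s19.png

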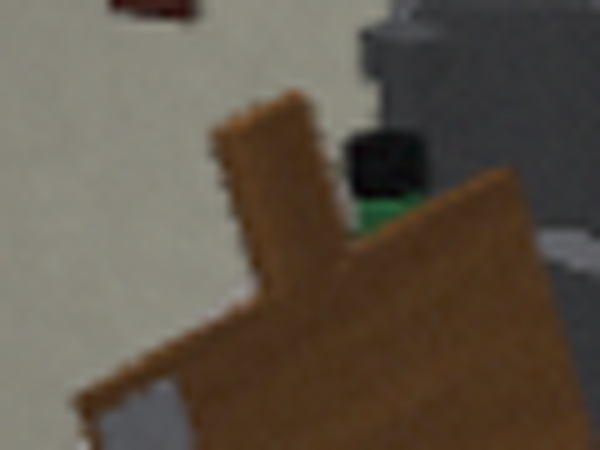

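```bash

python3 - <<'E'
from h import *; from station import env,set_gripper
p=env.read_state()["tool_pos"]; p[2]=405; env.move_l(p,rate=200)
set_gripper(48)
q=lid(1.83)+bx*1.5+[0,0,69]; h=q.copy();h[2]=405
env.move_l(h,rate=170)
print(env.move_l(q,rate=110,f_stop=6))
set_gripper(25)
s=env.read_state();print(s["time_s"],s["tool_pos"],s["force"],s["width"])
im=viewer.camera("side")[40:240,150:300];cv2.imwrite("pics/s20.png",cv2.resize(im,None,fx=3,fy=3,interpolation=cv2.INTER_CUBIC))
E
```

```text
False
43.1 [685.16817064 -56.35406811 352.09959044] [-0.46206432 -2.71797197  3.41568231] 35.77094178037167
```

View pics/s20.png

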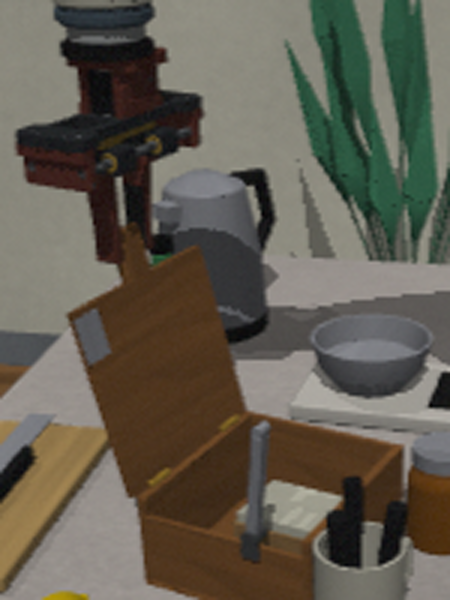

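Tab gripped again (35.8 mm), and the stay is still up. Lowering.

```bash

python3 - <<'E'
from h import *; from station import env,set_gripper
off=bx*1.5
if arc(env,lid,[1.7,1.55,1.4,1.25,1.1,.95,.85,.77],69,100,lim=25,off=off):
    env.hold(.1)
s=env.read_state();print(s["time_s"])
im=viewer.camera("side");cv2.imwrite("pics/side21.png",im)
im=im[90:260,165:300];cv2.imwrite("pics/s21.png",cv2.resize(im,None,fx=3.5,fy=3.5,interpolation=cv2.INTER_CUBIC))
E
```

```text
1.7 43.56 bx,by,z 2.3 -3.6 5.4 w 35.6
1.55 44.01 bx,by,z 1.0 -5.2 7.3 w 36.0
1.4 44.46 bx,by,z -0.8 -6.2 8.6 w 35.7
1.25 44.91 bx,by,z -2.3 -6.0 9.5 w 36.0
1.1 45.36 bx,by,z -3.7 -5.7 10.1 w 36.1
0.95 45.81 bx,by,z -5.2 -5.5 7.7 w 36.1
0.85 46.16 bx,by,z -4.8 -5.5 6.2 w 35.8
0.77 46.47 bx,by,z -4.6 -4.5 5.3 w 36.2
46.5667
```

View pics/s21.png

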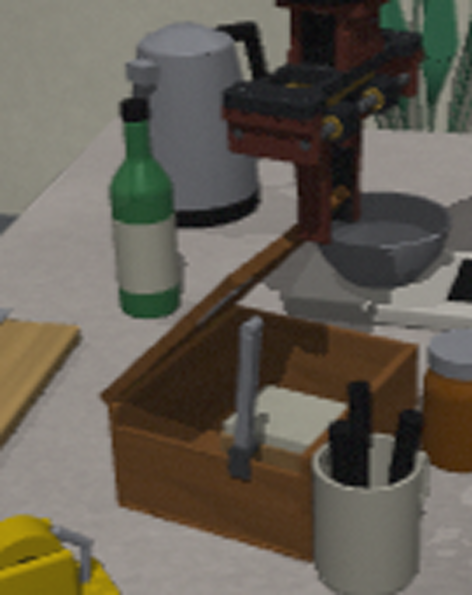

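```bash

python3 - <<'E'
from h import *; from station import env,set_gripper
off=bx*1.5
arc(env,lid,[.71],69,30,off=off)
for a in (.69,.675,.66,.645,.63,.615):
    r=env.move_l(lid(a)+[0,0,69]+off,rate=10,f_stop=4)
    s=env.read_state();F=s["force"];p=s["tool_pos"]-off-[0,0,69]-H
    print(a,r,round(s["time_s"],2),(F@bx).round(1),(F@by).round(1),F[2].round(1),"ang",np.arctan2(p[2],-(p@bx))-.025)
    if r or F[2]>12: break
im=viewer.camera("side");cv2.imwrite("pics/side22.png",im)
im=im[130:230,180:280];cv2.imwrite("pics/s22.png",cv2.resize(im,None,fx=6,fy=6,interpolation=cv2.INTER_CUBIC))
E
```

```text
0.71 47.17 bx,by,z -5.2 -5.8 6.3 w 35.7
0.69 False 47.72 -6.4 -3.6 7.0 ang 0.6850191641750011
0.675 False 48.17 -5.3 -5.0 6.0 ang 0.6696672632642778
0.66 False 48.62 -6.0 -5.4 4.9 ang 0.6544765903910782
0.645 False 49.07 -5.1 -4.8 6.0 ang 0.6392266269796242
0.63 False 49.52 -4.5 -4.9 5.9 ang 0.6251450849909725
0.615 True 49.73 -1.4 -0.9 4.5 ang 0.6239412516735439
```

View pics/s22.png

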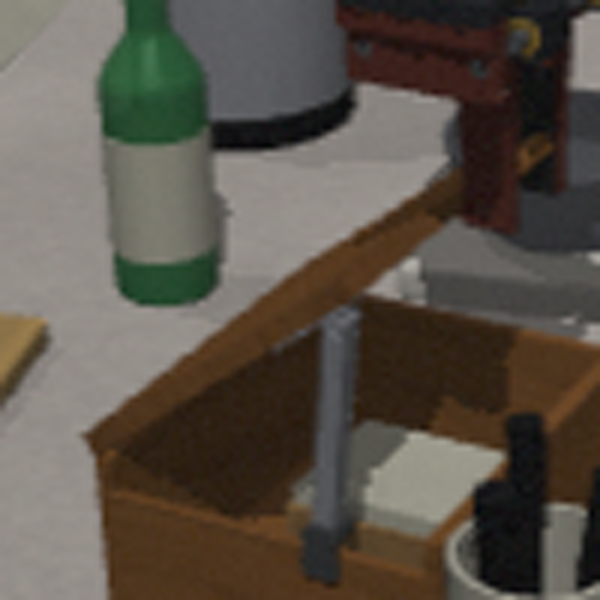

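No contact yet: there is still a gap of about 2 px under the lid, and the stop was a stick-slip trigger. I'll continue in small steps.

```bash

python3 - <<'E'
from h import *; from station import env,set_gripper
off=bx*1.5; f0=None
for a in (.615,.605,.595,.585,.575,.565,.555):
    r=env.move_l(lid(a)+[0,0,69]+off,rate=10,f_stop=5)
    s=env.read_state();F=s["force"];p=s["tool_pos"]-off-[0,0,69]-H
    print(a,r,round(s["time_s"],2),(F@bx).round(1),(F@by).round(1),F[2].round(1),"ang",np.arctan2(p[2],-(p@bx))-.025)
    if r or F[2]>12: break
im=viewer.camera("side");cv2.imwrite("pics/side23.png",im)
im=im[130:230,180:280];cv2.imwrite("pics/s23.png",cv2.resize(im,None,fx=6,fy=6,interpolation=cv2.INTER_CUBIC))
E
```

```text
0.615 True 49.98 -1.4 -1.3 7.5 ang 0.623029902174967
```

View pics/s23.png

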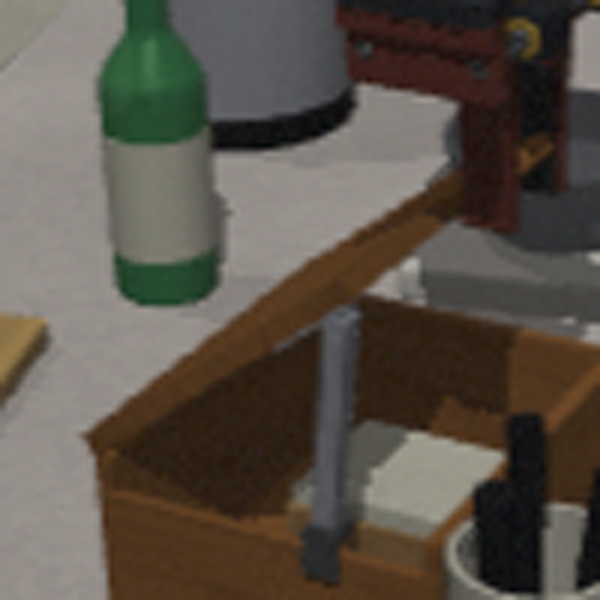

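```bash

python3 - <<'E'
from h import *
a=[cv2.resize(cv2.imread(f"pics/side{k}.png")[160:215,195:265],None,fx=5.6,fy=8,interpolation=cv2.INTER_CUBIC) for k in(22,23)]
cv2.imwrite("pics/s24.png",np.hstack(a))
for a in (.66,.64,.62,.6):
    u=proj("side",[lid(a,170,0)+by*95,lid(a,0,0)+by*95,lid(a,160,0)+by*92]); print(a,u.round(1).tolist())
print(proj("side",[stay(1.68,107)+by*7, stay(1.68,107)]).round(1).tolist())
E
```

```text
0.66 [[237.6, 179.9], [194.1, 205.6], [235.4, 181.0]]
0.64 [[238.4, 181.1], [194.1, 205.6], [236.2, 182.1]]
0.62 [[239.2, 182.3], [194.1, 205.6], [236.9, 183.3]]
0.6 [[239.9, 183.5], [194.1, 205.6], [237.6, 184.4]]
[[234.1, 182.5], [235.5, 181.3]]
```

View pics/s24.png

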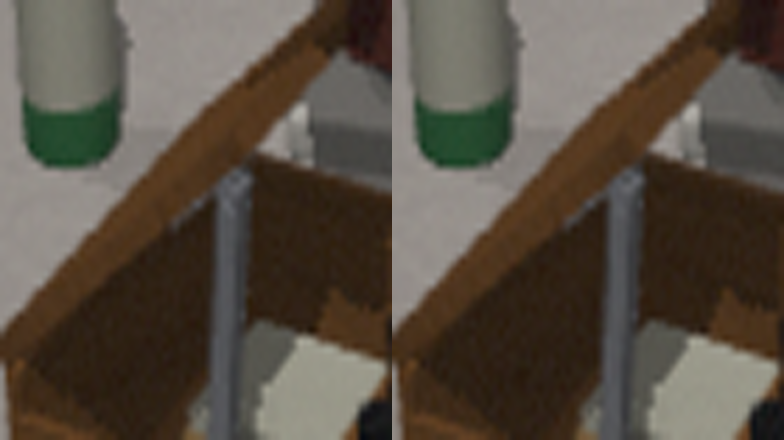

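```bash

python3 - <<'E'
from h import *; from station import env,set_gripper
env.hold(.1)
s=env.read_state();z0=s["tool_pos"][2];print(s["force"])
r=env.move_l(s["tool_pos"]+[0,0,-3],rate=8,f_stop=7)
s=env.read_state();print(r,s["time_s"],s["force"],s["tool_pos"][2]-z0)
E
```

```text
[-2.04944206 -1.02679178  7.79207431]
True 50.3417 [-1.8596195  -0.20672207  6.32062735] 0.014588260846096546
```

Any further descent now triggers a force stop with no displacement, and the picture shows the lid edge on the stay's tip. That is contact, so I'm releasing.

```bash

python3 - <<'E'
from h import *; from station import env,set_gripper
set_gripper(48)
s=env.read_state();print(s["time_s"],s["force"],s["width"])
cv2.imwrite("pics/side25.png",viewer.camera("side"))
p=s["tool_pos"]; print(env.move_l(p+[0,0,120],rate=120,f_stop=6))
env.move_l(p+[-60*0,-250,150],rate=200)
env.hold(.3)
cv2.imwrite("pics/side26.png",viewer.camera("side"));cv2.imwrite("pics/top26.png",viewer.camera("top"))
s=env.read_state();print(s["time_s"],s["force"])
im=cv2.imread("pics/side26.png")[110:370,130:330];cv2.imwrite("pics/s26.png",cv2.resize(im,None,fx=2.3,fy=2.3,interpolation=cv2.INTER_CUBIC))
a=[cv2.resize(cv2.imread(f"pics/side{k}.png")[160:215,195:265],None,fx=5.6,fy=8,interpolation=cv2.INTER_CUBIC) for k in(23,26)]
cv2.imwrite("pics/s27.png",np.hstack(a))
E
```

```text
50.775 [-0.18730701 -0.49919834  0.00717431] 47.97359421462588
False
53.7833 [ 0.45319478 -0.06580303  0.33583026]
```

View pics/s26.png

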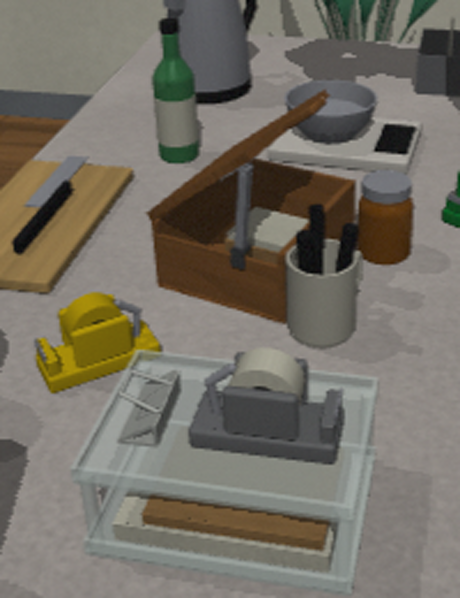

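View pics/s27.png

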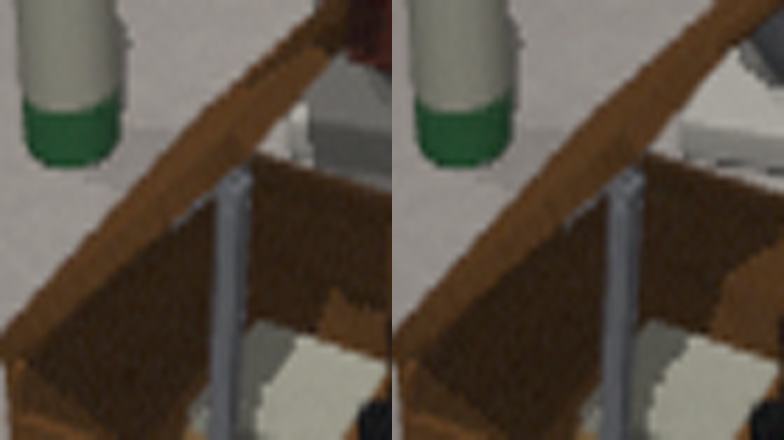

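View pics/top26.png

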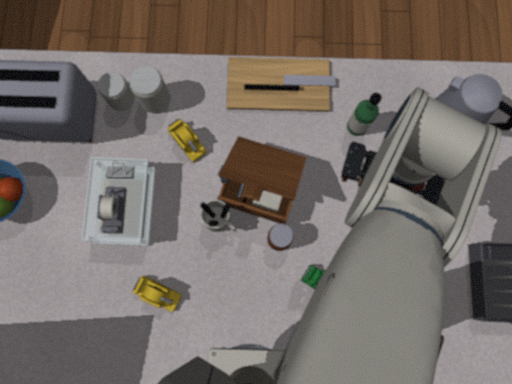

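After release the lid stays propped, with the same pose before and after. The dispenser stands on the tier, and the mug (215,215), jar (280,237), bottle and clip are where they began. Handing in.

```bash
python3 -c "
from station import workorder,env
workorder.sign_off(); print(env.read_state()['time_s'])"
```

```text
the job is handed in; nothing more can be done
the job is handed in; nothing more can be done
```

The job is done and handed in at about 54 s of the 72 s allowed. The dispenser stands upright on the top tier, and the lid is propped open on the raised stay.

- **Dispenser:** I gripped the grey one across its cheeks and lowered it until it touched the tier floor (z = 190.25 mm, expected 190). I released it there, clear of the clip.
- **Lid and stay:** I opened the lid right back and flipped the stay up. I then lowered the lid slowly onto the stay and let go.
- **Last checks:** Pictures before and after release show the lid in the same position on the stay. The dispenser was upright, and the mug, jar, bottle and clip were where they started, as far as the pictures show. The wrist read near zero force afterwards.

Three checks did not agree at first:

- **Stay short of its stop:** after the first flip it sat at about 1.55 rad. I pushed it on with closed fingers until it stopped moving, near 1.68 by its slope in the picture.
- **Early force stops:** two slow moves stopped early on force. One was at the lid's back stop, where the grip may have slipped. The other was while lowering onto the stay. I settled both from the pictures.
- **Contact angle:** the lid touched the stay at about 0.62 rad by my box model, against the stated 0.66. I put that down to a few mm of error in my box position, or slip in the grip, and confirmed contact by force and picture.

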